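Fill a mosaic bin and mark it with its colour peg

ROBOT

A 7-joint arm with a two-finger parallel gripper is mounted at the origin on the work surface. World frame = base frame: x ahead of the robot, y to its left, z up, the work surface at z = 0. Lengths are in m, angles in rad, forces in N, time in s.
With the tool pointing down it reaches from about 0.4 to 0.875 m from the base axis. Payload 19.3 kg.
Tool frame: the origin (TCP) lies where the fingers leave the gripper's body, on its centre line; the fingertips stand bot.tip_reach ahead of it and the grasp point (between the pads) lies 54 mm ahead of it (bot.tip_reach is the distance from the TCP to the fingertips, in m); z points along the fingers, y is the line along which they close (so a half turn about z gives the same grasp; the last joint's range is limited). The gripper opens to 85 mm and grips with 20 to 120 N. Pads are 22 mm wide; open, the fingers measure 114 mm over their backs; the gripper's body (76 mm by 85 mm) begins 54 mm behind the grasp point. The pads swing forward as they close: fully open they stand 13 mm farther back than shut.
Start: joints at [1.116, 0.521, -0.036, 1.599, 0.021, 1.021, -0.113], TCP at [0.235, -0.579, 0.304] pointing down, gripper open.
Joint ranges: [-2.91, 2.91], [-0.3, 2.13], [-1.5, 1.42], [0.17, 2.43], [-1.26, 4.41], [0.16, 1.93], [-2.52, 2.52]. Speed limits (rad/s): [1.89, 1.89, 2.39, 2.39, 3.01, 3.01, 3.01].

INTERFACE

Orientations are given as [roll, pitch, yaw] about the fixed x, y, z axes, in that order (R = Rz(yaw) Ry(pitch) Rx(roll)).
In Python, from workcell import bot gives the robot as it stands. The module is installed in compiled form; this text tells all that it offers.
- The arm moves only by the shell command python3 -m jog 'ROWS' [FORCE]. ROWS is JSON, a list that holds one entry, the list of rows, each a list of 7 numbers: the shift along the tool's x, y, z in mm, then the turn, a rotation vector about the tool's x, y, z in rad, then the opening, from 0 (shut) to 1 (fully open). In form: [[[tx, ty, tz, wx, wy, wz, fingers], ...]]. A call has 1 to 5 rows; each row shifts and turns the commanded pose from where the row before left it, along the tool's axes as they then stand; what a row does not reach is not made up. A row lasts 1/10 s, in which the tool goes at most 50 mm and 8.59 degrees, less where a joint would pass 70% of its speed; a pose out of reach is approached as far as the arm can. A call is refused whole if a number of a shift passes 50 or a number of a turn 0.15, either way. A call with a gripper value outside its range is refused whole. The fingers move at their own pace and stop on an object; FORCE is the grip in N (left out, the last holds). Time passes only in rows, so rows that do not move let the fingers close. It gives the time, the measured TCP pose, the force, the opening and the grip force at its end, in the units of the state.
- bot.observe(): the state, without advancing time (a new reading comes with each control period).
- bot.grab_frame(name): name is "scene" or "side" or "wrist"; returns a dict with "img" (384x512x3 uint8, red, green, blue), "intrinsics" (3x3 intrinsics, pixels), "R" (3x3) and "t" (3): a world point X has camera coordinates R X + t; the wrist camera has in their place "tool_from_camera" (4x4, takes a point from camera to tool coordinates, whose origin is the TCP and whose axes are the flange's). Camera axes: x right, y down, z forward; pixel columns grow to the right and rows downward; lengths in m; the calibration is good to about 2 mm. A picture is of the moment at which its call begins: read the wrist's pose just before it. There is no depth.
- bot.job_done(): hands the job in; it is judged then, once.
Trained networks look in a picture, given as the dict that the camera call returned (one of the last four; its "shot" number tells which), for a name from the list of things; names that differ only in an ending like _2 or _b are one class to them, and where a whole thing is asked for, a point or a joint stands for the part that bears it (a point fixed in the world has none). Each returns a list of dicts, best first, with "conf" (0 to 1); they miss things now and then, are a little off and sometimes report something else, mostly with a low value. They report only what shows in the picture. A call takes as long as a camera call. They do not tell look-alikes from the thing itself.
- bot.trace(query, picture): "region" (384x512 bool, what is visible of it).
- bot.spot_point(query, picture): "xyz" ([x, y, z] in m, in world coordinates, good to about 4 mm: a listed point, or the origin of a listed thing).
The state is a dict: "clock": time; "qpos": joint angles; "qd": joint speeds; "joint_efforts": joint torques, N m; "position": TCP position; "tool_rot": TCP orientation; "force": force on the tool from outside, world axes, zero at the start; "moment": the same for the moment, N m; "grip_width": finger opening in m; "finger_force": force on a finger pad.
Only numpy, scipy, OpenCV 4.12 (cv2) and the standard library are available. Lean on these libraries where they do the work, as an engineer would, in place of code of your own. Each camera call takes 0.05 s, during which the arm holds its last target. There are 200 camera calls.

TASK

Pour all eight turquoise glass pebbles from the enamel cup into the empty plywood bin, from low over it so that none is chipped or lost, and stand the cup back upright on its cork mat. Then squeeze the turquoise marker peg off the top of the leaning sample board and clip it upright on the filled bin's edge nearest the robot, pushed well down over the wall, as the amber peg sits on the amber bin. Do not shove or knock over the glue bottle, the jar or the tape.

Things in the scene. Friction and masses are not known exactly. Their poses are not given: they have to be found in the camera images.
- cup_center (a point): White enamel tumbler, blue rim, on the cork mat, holding the pebbles. Round, tapered: 78 mm tall, 53 mm across at the foot, 76 at the rim, 64 half-way up, wall 3, floor 4 mm. 0.12 kg (varies) plus 0.08 kg of glass. Point: on its axis 39 mm above its foot; z runs up it. The wall leans 8 degrees out, glass slides easily on it (friction 0.2): it empties when tipped 95 to 110 degrees from upright.
- mat: Round cork mat, fixed to the desk, 110 mm across, 4 mm thick. The cup stands at its middle at first. The origin is the centre of its underside.
- bin: The empty open plywood bin, fixed to the desk: 110 mm along its x, 100 mm along its y, 50 mm high, walls and floor 4 mm thick. Origin: centre of its underside; z up. Its -x side is the edge nearest the robot (middle of that wall's top at x = -53, z = 50 mm). It stands to the left or right of its twin.
- amber_bin: Twin of the empty bin, same sizes and axes, fixed, full of amber pebbles, with an amber peg clipped on its edge nearest the robot (the peg rises 53 mm above the rim). Leave it.
- peg_grip (a point): Turquoise marker peg: big sprung clothes peg, two flat legs and a steel coil, 79 mm long, 16 mm wide, 40 g, clipped over the top edge of the leaning board. Point: midway between its handles, 66 mm from the jaw tips; there 30 mm over the handles when shut, 14 squeezed. z from jaws to handles (at first 30 degrees from vertical, handles towards the robot), x the way to squeeze, y along the wall.
- peg: The same peg, at the point midway between its jaw tips; axes as peg_grip. Frame and points belong to its -x leg, which turns 12 degrees about the coil when both handles are squeezed evenly. The coil is 30 mm up from the tips and lets a wall 26 mm in. Jaws 5 mm thick; tips 4 mm apart when shut on a wall, 17 mm squeezed open.
- peg_leg (a joint): How far the turquoise peg is squeezed, rad: 0 when shut on a 4 mm wall, 0.44 at its stop (right open), -0.12 when shut on nothing. Full squeeze at peg_grip takes about 8 N; it shuts by itself when let go.
- easel: Small wooden table easel, fixed, with a sample board 200 x 140 x 4 mm whose top edge leans 30 degrees towards the robot (along the easel's -x). Origin: on the desk below its middle. A pink and a yellow peg are fixed on the same edge, 82 mm either side of its middle, and rise 53 mm beyond it; leave them.
- board_edge (a point): Middle of the top edge of the leaning board, 149 mm above the desk; z is up, y runs along the edge. The turquoise peg is clipped within 35 mm of it, with 26 mm of the board in its jaws.
- glue_mid (a point): Red glue bottle, 42 mm across, 125 mm tall; centre, half-way up. Loose; leave it.
- jar_mid (a point): Glass jar with a blue lid, 68 mm across, 85 mm tall; centre, half-way up. Loose; leave it.
- tape_mid (a point): Roll of tape, 68 mm across, 24 mm high; its centre. Loose; leave it.
- pebble1: Turquoise glass pebble, a round-ended lump 23 mm long and 17 mm thick, 10 g, one of eight in the cup; its centre.
- pebble2: Turquoise glass pebble, a round-ended lump 23 mm long and 17 mm thick, 10 g, one of eight in the cup; its centre.
- pebble3: Turquoise glass pebble, a round-ended lump 23 mm long and 17 mm thick, 10 g, one of eight in the cup; its centre.
- pebble4: Turquoise glass pebble, a round-ended lump 23 mm long and 17 mm thick, 10 g, one of eight in the cup; its centre.
- pebble5: Turquoise glass pebble, a round-ended lump 23 mm long and 17 mm thick, 10 g, one of eight in the cup; its centre.
- pebble6: Turquoise glass pebble, a round-ended lump 23 mm long and 17 mm thick, 10 g, one of eight in the cup; its centre.
- pebble7: Turquoise glass pebble, a round-ended lump 23 mm long and 17 mm thick, 10 g, one of eight in the cup; its centre.
- pebble8: Turquoise glass pebble, a round-ended lump 23 mm long and 17 mm thick, 10 g, one of eight in the cup; its centre.
Not all that is in view belongs to the job. Leave any green or purple look-alike of the bin alone.

How it is judged:
By the outcome, as a careful person would: the job done as asked, in the order asked, and still so for the second after the job is handed in, with the robot touching nothing.
It also fails if it takes over 72 s, if anything falls off the work surface, if the arm or the gripper's body presses on something with over 40 N, if the wrist force passes 120 N, or if a joint passes its speed limit or range.

## Working session

There is one attempt and no reset: what is moved stays moved. The work goes in short steps, Python scripts to look and compute and a shell command to move; the robot and the scene stay as the last step left them, time stands still between calls to the robot, and variables do not carry over. Pictures are saved under pics/ and viewed, at most 10 in all, crops included, and the job is handed in when it is done.

```bash
mkdir -p pics; cat > h.py <<'E'
import numpy as np, cv2
from workcell import bot
from scipy.spatial.transform import Rotation as Rn
def save(f,n): cv2.imwrite('pics/'+n+'.png',f['img'][:,:,::-1])
E
python3 - <<'E'
from h import *
print(bot.tip_reach); s=bot.observe(); print(s['clock'],s['position'],s['tool_rot'],s['grip_width'])
ims=[]
for c in ['scene','side']:
    f=bot.grab_frame(c); ims.append(f['img'])
    for q in ['cup_center','mat','bin','amber_bin','peg_grip','peg','board_edge','easel','glue_mid','jar_mid','tape_mid']:
        print(c,q,[(np.round(d['xyz'],3).tolist(),round(d['conf'],2)) for d in bot.spot_point(q,f)[:3]])
cv2.imwrite('pics/a.png',cv2.resize(np.vstack(ims),None,fx=.78,fy=.78)[:,:,::-1])
E
```

```text
0.0726
0.0 [ 0.23447422 -0.57906795  0.30331631] [-3.14041741e+00  6.02544524e-05  3.84769015e-01] 0.08555044201504361
scene cup_center [([0.453, 0.245, 0.048], 0.56)]
scene mat [([0.447, 0.251, -0.002], 0.89)]
scene bin [([0.275, 0.256, -0.001], 0.91), ([0.584, -0.054, -0.001], 0.77), ([0.302, -0.428, -0.001], 0.7)]
scene amber_bin [([0.559, 0.089, 0.001], 0.77)]
scene peg_grip [([0.564, -0.383, -0.004], 0.7), ([0.523, -0.364, 0.181], 0.43)]
scene peg [([0.552, -0.378, 0.129], 0.62)]
scene board_edge [([0.546, -0.374, 0.15], 0.78)]
scene easel [([0.566, -0.38, -0.002], 0.79)]
scene glue_mid [([0.41, -0.146, 0.064], 0.88), ([0.557, 0.088, -0.0], 0.17)]
scene jar_mid [([0.673, 0.24, 0.04], 0.87), ([0.452, 0.243, 0.047], 0.53)]
scene tape_mid [([0.41, 0.084, 0.011], 0.83), ([0.583, -0.055, 0.001], 0.65)]
side cup_center [([0.45, 0.247, 0.04], 0.71)]
side mat [([0.451, 0.248, -0.002], 0.69)]
side bin [([0.298, -0.427, -0.002], 0.85), ([0.281, 0.257, 0.003], 0.66), ([0.285, -0.249, 0.001], 0.57)]
side amber_bin [([0.549, 0.084, -0.0], 0.82)]
side peg_grip [([0.526, -0.36, 0.185], 0.51)]
side peg [([0.554, -0.378, 0.129], 0.68), ([0.453, 0.25, -0.002], 0.6)]
side board_edge [([0.546, -0.375, 0.15], 0.9)]
side easel [([0.562, -0.386, 0.004], 0.94)]
side glue_mid [([0.552, 0.083, -0.002], 0.45)]
side jar_mid [([0.671, 0.243, 0.046], 0.98)]
side tape_mid [([0.405, 0.084, 0.011], 0.94)]
```

View pics/a.png

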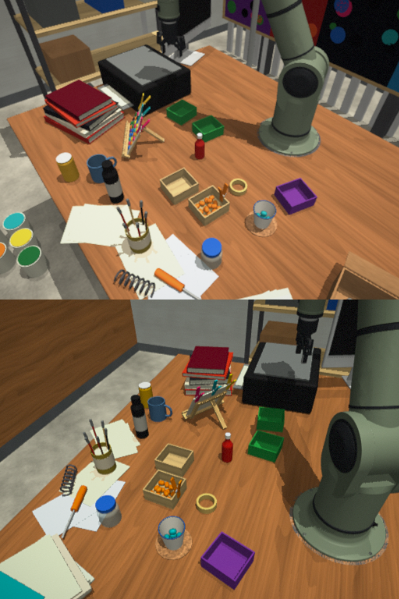

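The pictures show the cup at about (263,215) and the plain bin at (180,185), with the amber bin beside it. The easel is at (140,130); the purple and green bins are look-alikes. Next I'll fit the yaws.

```bash
cat >> h.py <<'E'
from scipy.optimize import minimize
def proj(f,X):
    c=np.asarray(X)@np.array(f['R']).T+np.array(f['t']); p=c@np.array(f['intrinsics']).T
    return p[:,:2]/p[:,2:]
def hullmask(f,X):
    m=np.zeros((384*4,512*4),np.uint8); h=cv2.convexHull((proj(f,X)*4+1.5).astype(np.float32))
    cv2.fillConvexPoly(m,np.round(h).astype(np.int32),255); return cv2.resize(m,(512,384),interpolation=cv2.INTER_AREA)/255.
def boxpts(x,y,yaw,lx=.11,ly=.1,h=.05):
    P=np.array([[a*lx/2,b*ly/2,c*h] for a in(-1,1) for b in(-1,1) for c in(0,1)])
    return P@Rn.from_euler('z',yaw).as_matrix().T+[x,y,0]
def line(p,fs):  # triangulate pixels p[i] in frames fs[i]
    A=[];b=[]
    for q,f in zip(p,fs):
        P=np.array(f['intrinsics'])@np.c_[f['R'],f['t']]
        for k in(0,1): r=q[k]*P[2]-P[k]; A.append(r[:3]); b.append(-r[3])
    return np.linalg.lstsq(np.array(A),np.array(b),rcond=None)[0]
E
python3 - <<'E'
from h import *
fs=[bot.grab_frame(c) for c in ['scene','side']]
for nm,g in [('bin',(.584,-.054)),('amber_bin',(.554,.087))]:
    ms=[]
    for f in fs:
        best=None
        for d in bot.trace(nm,f):
            m=d['region']; c=proj(f,[[*g,.025]])[0]; yy,xx=np.nonzero(m)
            if len(xx) and np.hypot(xx.mean()-c[0],yy.mean()-c[1])<12: best=m;break
        ms.append(best); print(nm,None if best is None else best.sum())
    def cost(p): return sum(np.abs(hullmask(f,boxpts(*p))-m).sum() for f,m in zip(fs,ms) if m is not None)
    r=min((minimize(cost,[*g,y0],method='Nelder-Mead',options=dict(initial_simplex=[[g[0],g[1],y0],[g[0]+.01,g[1],y0],[g[0],g[1]+.01,y0],[g[0],g[1],y0+.15]])) for y0 in(-.4,-.1,.2,.5)),key=lambda r:r.fun)
    print(nm,r.x,r.fun)
def crop(f,X,w=100,h=75):
    u,v=proj(f,[X])[0]; u=int(np.clip(u-w/2,0,512-w)); v=int(np.clip(v-h/2,0,384-h)); print('crop',u,v)
    return cv2.resize(f['img'][v:v+h,u:u+w],(400,300),interpolation=cv2.INTER_CUBIC)
E1=[.55,-.378,.13];B=[.57,.015,.03]
im=np.vstack([np.hstack([crop(f,E1),crop(f,B)]) for f in fs]); cv2.imwrite('pics/b.png',im[:,:,::-1])
E
```

```text
bin None
bin 1485
bin [ 0.58059539 -0.05288957 -0.04297152] 58.792156862745095
amber_bin 1789
amber_bin 1918
amber_bin [ 0.55279005  0.08734902 -0.05581647] 201.78823529411764
crop 128 115
crop 197 211
crop 221 82
crop 167 183
```

View pics/b.png

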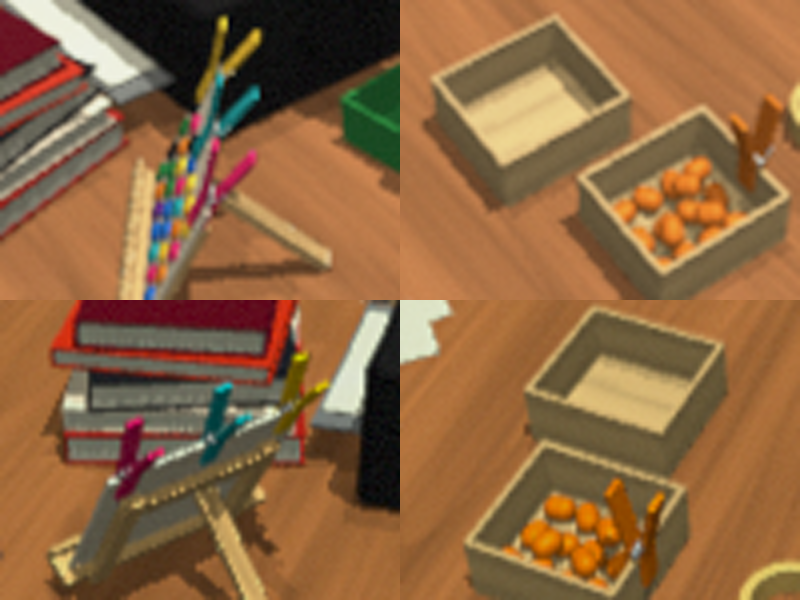

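In the crops the empty bin's four top corners are clear, and the handle ends of all three pegs show in both views. I'll triangulate these.

```bash
python3 - <<'E'
from h import *
fs=[bot.grab_frame(c) for c in ['scene','side']]
S=dict(bin=([(205.2,230.5),(236.3,215.2),(254.5,235.2),(222.8,252.2)],[(198.8,206),(216.3,185.5),(247.8,194.3),(232.5,217)]))
for i,(f,ps) in enumerate(zip(fs,S['bin'])):
    P=np.array(f['intrinsics'])@np.c_[f['R'],f['t']]
    H=P[:,[0,1]],P[:,2]*.05+P[:,3]
    M=np.linalg.inv(np.c_[H[0],H[1]])
    q=np.array([M@[u,v,1] for u,v in ps]); q=q[:,:2]/q[:,2:]; print(q.round(4).tolist(),q.mean(0))
A={}
for n,a,b in [('yel',(188,122),(299.5,99.5)),('tur',(187.5,136.2),(279.2,107.7)),('pink',(186.2,152.7),(257.7,116.7))]:
    X=line([a,b],fs); A[n]=X; print(n,X.round(4),[ (proj(f,[X])[0]-p).round(1).tolist() for f,p in zip(fs,(a,b))])
d=A['yel']-A['pink']; print(np.linalg.norm(d), 'yaw',np.arctan2(d[0],-d[1]), 'along',(A['tur']-(A['yel']+A['pink'])/2)@d/np.linalg.norm(d))
for q in ['peg_grip','peg','board_edge','easel','cup_center','bin']:
    for f in fs: print(q,[(np.round(e['xyz'],3).tolist(),round(e['conf'],2)) for e in bot.spot_point(q,f)[:2]])
E
```

```text
[[0.6341, -0.1027], [0.5264, -0.0945], [0.5326, 0.0022], [0.6399, -0.0054]] [ 0.58326431 -0.05011354]
[[0.6339, -0.0037], [0.6255, -0.1], [0.5219, -0.0954], [0.5265, 0.0038]] [ 0.57696614 -0.04882625]
yel [ 0.4722 -0.4294  0.1907] [[-0.0, -0.2], [-0.1, 0.2]]
tur [ 0.5171 -0.3592  0.1915] [[0.0, 0.0], [0.0, -0.0]]
pink [ 0.5634 -0.2922  0.1884] [[0.0, 0.0], [0.0, -0.0]]
0.16471655304530933 yaw -0.5865995186151315 along -0.0009003327669009132
peg_grip [([0.526, -0.364, 0.184], 0.66)]
peg_grip [([0.529, -0.36, 0.182], 0.69)]
peg [([0.556, -0.38, 0.128], 0.53)]
peg [([0.549, -0.379, 0.126], 0.42)]
board_edge [([0.544, -0.374, 0.151], 0.67)]
board_edge [([0.548, -0.374, 0.148], 0.58), ([0.428, 0.241, 0.031], 0.46)]
easel [([0.563, -0.387, -0.002], 0.67), ([0.674, 0.24, 0.041], 0.6)]
easel [([0.566, -0.385, -0.001], 0.62)]
cup_center [([0.45, 0.246, 0.045], 0.58), ([0.566, -0.385, -0.002], 0.44)]
cup_center [([0.45, 0.247, 0.041], 0.65)]
bin [([0.28, 0.256, 0.003], 0.98), ([0.304, -0.428, -0.001], 0.79)]
bin [([0.28, -0.246, 0.002], 0.97), ([0.583, -0.057, -0.001], 0.82)]
```

```bash
cat >> h.py <<'E'
def cur():
    s=bot.observe(); return np.array(s['position']),Rn.from_euler('xyz',s['tool_rot']),s
def plan(p1,R1,N=None,lin=45,rot=.14,say=''):
    p0,R0,s=cur(); W=(R0.inv()*R1).as_rotvec(); d=R0.inv().apply(np.asarray(p1)-p0)*1e3
    N=N or int(max(1,np.ceil(np.linalg.norm(d)/lin),np.ceil(np.linalg.norm(W)/rot)))
    while 1:
        S=sum(Rn.from_rotvec(W*k/N).as_matrix() for k in range(N)); t=np.linalg.solve(S,d)
        if np.abs(t).max()<=50: break
        N+=1
    print(say,'N',N,'row',np.round(t,1).tolist(),np.round(W/N,4).tolist(),'clock',round(s['clock'],2)); return N,t
def frame(z,y):  # tool axes from z and approx y
    z=np.array(z,float);z/=np.linalg.norm(z);y=np.array(y,float);y-=z*(y@z);y/=np.linalg.norm(y)
    return Rn.from_matrix(np.c_[np.cross(y,z),y,z])
def rt(az): return np.array([np.cos(az),np.sin(az),0]),np.array([-np.sin(az),np.cos(az),0])
def st():
    p,R,s=cur(); print(round(s['clock'],2),p.round(4),np.round(s['tool_rot'],3),'q',np.round(s['qpos'],2),'F',np.round(s['force'],1),'w',round(s['grip_width'],4),'ff',np.round(s['finger_force'],1))
E
python3 - <<'E'
from h import *
r,t=rt(.5); plan([.451,.247,.33],frame([0,0,-1],r))
p0,R0,_=cur(); plan(p0+[0,0,.05],R0)
E
python3 -m jog '[[[0,0,-35,0,0,0,1],[0,0,-35,0,0,0,1]]]'
```

```text
N 20 row [47.8, -6.2, -1.3] [0.0, -0.0, -0.0843] clock 2.2
 N 2 row [0.0, 0.0, -25.0] [0.0, 0.0, 0.0] clock 2.2
clock: 2.4
position: [0.2344, -0.579, 0.3742]
tool_rot: [-3.14, 0.0, 0.385]
force: [0.8, -0.0, -0.1]
grip_width: 0.0852
finger_force: 0.0
```

```bash
for i in 1; do
python3 -m jog '[[[47.8,-6.2,0,0,0,-0.0843,1],[47.8,-6.2,0,0,0,-0.0843,1],[47.8,-6.2,0,0,0,-0.0843,1],[47.8,-6.2,0,0,0,-0.0843,1],[47.8,-6.2,0,0,0,-0.0843,1]]]'
python3 -m jog '[[[47.8,-6.2,0,0,0,-0.0843,1],[47.8,-6.2,0,0,0,-0.0843,1],[47.8,-6.2,0,0,0,-0.0843,1],[47.8,-6.2,0,0,0,-0.0843,1],[47.8,-6.2,0,0,0,-0.0843,1]]]'
python3 -m jog '[[[47.8,-6.2,5,0,0,-0.0843,1],[47.8,-6.2,5,0,0,-0.0843,1],[47.8,-6.2,5,0,0,-0.0843,1],[47.8,-6.2,5,0,0,-0.0843,1],[47.8,-6.2,5,0,0,-0.0843,1]]]'
python3 -m jog '[[[47.8,-6.2,5,0,0,-0.0843,1],[47.8,-6.2,5,0,0,-0.0843,1],[47.8,-6.2,5,0,0,-0.0843,1],[47.8,-6.2,5,0,0,-0.0843,1],[0,0,0,0,0,0,1]]]'
done
cat > see.py <<'E'
from h import *
import sys
def wristframe():
    p,R,s=cur(); f=bot.grab_frame('wrist'); M=np.array(f['tool_from_camera'])
    Rwc=R.as_matrix()@M[:3,:3]; c=R.as_matrix()@M[:3,3]+p
    f['Rw']=Rwc.T; f['tw']=-Rwc.T@c; return f
E
python3 - <<'E'
from see import *
st(); f=wristframe(); save(f,'w1')
for q in ['cup_center','mat']: print(q,[(np.round(e['xyz'],3).tolist(),round(e['conf'],2)) for e in bot.spot_point(q,f)[:2]])
E
```

```text
clock: 2.9
position: [0.4217, -0.427, 0.3739]
tool_rot: [3.141, -0.0, 0.81]
force: [0.5, 0.2, 0.3]
grip_width: 0.0856
finger_force: 0.0
clock: 3.4
position: [0.5287, -0.2129, 0.3739]
tool_rot: [3.141, -0.0, 1.231]
force: [0.3, -0.6, -0.5]
grip_width: 0.0855
finger_force: 0.0
clock: 3.9
position: [0.5387, 0.0262, 0.3488]
tool_rot: [3.141, -0.0, 1.653]
force: [0.9, 0.1, -1.2]
grip_width: 0.0852
finger_force: 0.0
clock: 4.4
position: [0.4729, 0.2112, 0.3289]
tool_rot: [3.142, -0.002, 1.998]
force: [0.3, -0.8, 1.6]
grip_width: 0.0854
finger_force: 0.0
4.4 [0.4729 0.2112 0.3289] [ 3.142e+00 -2.000e-03  1.998e+00] q [-0.03  0.38 -0.66  1.83  0.27  1.02 -0.37] F [ 0.3 -0.8  1.6] w 0.0854 ff 0.0
cup_center [([0.455, 0.252, 0.041], 0.57)]
mat []
```

View pics/w1.png

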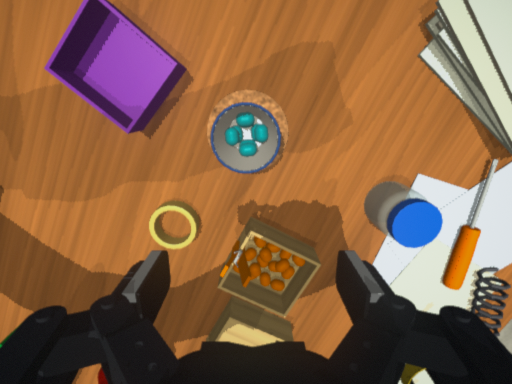

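The cup rim centre is at about (246.5,137) px, on the mat, with the purple bin clear to the upper left and the jar to the right. I'll back-project it and plan the tilted approach from the left.

```bash
cat >> h.py <<'E'
def back(K,R,t,uv,z):  # pixel to plane at height z
    d=np.asarray(R).T@np.linalg.inv(K)@[*uv,1]; c=-np.asarray(R).T@t; return c+d*(z-c[2])/d[2]
E
python3 - <<'E'
from see import *
p,R,s=cur(); f=wristframe()
print('cup',back(f['intrinsics'],f['Rw'],f['tw'],(246.5,137),.082))
r,t=rt(.5); a=np.radians(57)
C=np.array([.451,.247,.056]); b=np.array([0,0,np.cos(a)])+np.sin(a)*t
Rg=frame(-b,r); plan(C+b*(.054+.09),Rg,say='pregrasp'); print(C+b*.144, C+b*.054)
E
```

```text
cup [0.45312666 0.24201325 0.082     ]
pregrasp N 8 row [30.7, -1.7, 13.6] [-0.0053, -0.1242, -0.0098] clock 4.6
[0.39310047 0.35298438 0.13442802] [0.42928768 0.28674414 0.08541051]
```

```bash

python3 -m jog '[[[30.7,-1.7,13.6,-0.005,-0.124,-0.01,1],[30.7,-1.7,13.6,-0.005,-0.124,-0.01,1],[30.7,-1.7,13.6,-0.005,-0.124,-0.01,1],[30.7,-1.7,13.6,-0.005,-0.124,-0.01,1]]]'
python3 -m jog '[[[30.7,-1.7,13.6,-0.005,-0.124,-0.01,1],[30.7,-1.7,13.6,-0.005,-0.124,-0.01,1],[30.7,-1.7,13.6,-0.005,-0.124,-0.01,1],[30.7,-1.7,13.6,-0.005,-0.124,-0.01,1],[0,0,0,0,0,0,1]]]'
python3 - <<'E'
from see import *
st()
fs=[bot.grab_frame(c) for c in ['scene','side']]
for f in fs: print([(np.round(e['xyz'],3).tolist(),round(e['conf'],2)) for e in bot.spot_point('cup_center',f)[:1]])
r,t=rt(.5); a=np.radians(57)
C=np.array([.452,.2455,.056]); b=np.array([0,0,np.cos(a)])+np.sin(a)*t
Rg=frame(-b,r); plan(C+b*.144,Rg,say='pregrasp'); plan(C+b*.052,Rg,say='grasp')
E
```

```text
clock: 5.0
position: [0.4281, 0.2972, 0.2593]
tool_rot: [3.131, 0.469, 2.019]
force: [0.9, -0.3, -0.2]
grip_width: 0.0854
finger_force: 0.0
clock: 5.5
position: [0.3896, 0.3512, 0.1353]
tool_rot: [-3.113, 0.968, 2.096]
force: [-1.7, -0.5, 0.3]
grip_width: 0.0851
finger_force: 0.0
5.5 [0.3896 0.3512 0.1353] [-3.113  0.968  2.096] q [-0.92  0.92 -0.37  1.75  0.9   1.5  -1.32] F [-1.7 -0.5  0.3] w 0.0851 ff 0.0
[([0.447, 0.243, 0.045], 0.56)]
[([0.672, 0.243, 0.045], 0.46)]
pregrasp N 1 row [8.5, 0.5, 5.3] [-0.0052, -0.0365, -0.0006] clock 5.7
grasp N 3 row [2.1, 0.3, 32.4] [-0.0017, -0.0122, -0.0002] clock 5.7
```

```bash

python3 -m jog '[[[8,0.5,5,-0.005,-0.036,0,1],[0,0,20,0,0,0,1],[0,0,20,0,0,0,1],[0,0,20,0,0,0,1],[0,0,0,0,0,0,1]]]'
python3 - <<'E'
from see import *
st(); f=wristframe(); save(f,'w2')
r,t=rt(.5); a=np.radians(57)
C=np.array([.452,.2455,.056]); b=np.array([0,0,np.cos(a)])+np.sin(a)*t
Rg=frame(-b,r);plan(C+b*.052,Rg,say='grasp')
E
```

```text
clock: 6.2
position: [0.4183, 0.3043, 0.0995]
tool_rot: [-3.134, 0.999, 2.076]
force: [-0.5, 0.4, 0.3]
grip_width: 0.0854
finger_force: 0.0
6.2 [0.4183 0.3043 0.0995] [-3.134  0.999  2.076] q [-0.88  0.96 -0.32  1.81  0.98  1.43 -1.37] F [-0.5  0.4  0.3] w 0.0854 ff 0.0
grasp N 1 row [-0.8, 1.3, 30.2] [-0.0019, 0.003, 0.003] clock 6.25
```

View pics/w2.png

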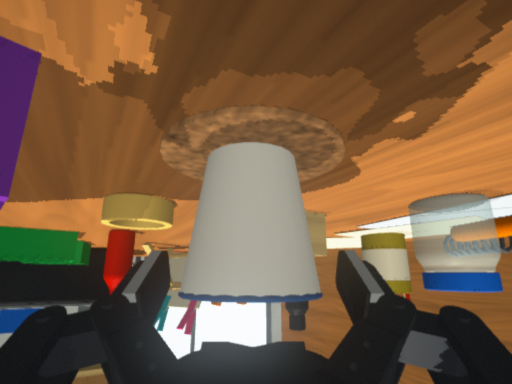

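The cup is centred between the fingers (cup axis at column 251, finger midline about 253), so I'll advance straight in and grip.

```bash

python3 -m jog '[[[0,0.3,15,0,0,0,1],[0,0.3,15,0,0,0,1],[0,0,0,0,0,0,1],[0,0,0,0,0,0,0],[0,0,0,0,0,0,0]]]' 60
python3 -m jog '[[[0,0,0,0,0,0,0],[0,0,0,0,0,0,0],[0,0,0,0,0,0,0]]]' 60
python3 -c "
from h import *
st()"
```

```text
clock: 6.75
position: [0.429, 0.2863, 0.0845]
tool_rot: [-3.136, 0.997, 2.078]
force: [-2.8, -0.3, 4.8]
grip_width: 0.0694
finger_force: 65.5
clock: 7.05
position: [0.429, 0.2863, 0.0845]
tool_rot: [-3.136, 0.997, 2.078]
force: [-3.3, -2.3, 5.0]
grip_width: 0.0694
finger_force: 65.3
7.05 [0.429  0.2863 0.0845] [-3.136  0.997  2.078] q [-0.85  0.98 -0.31  1.83  1.02  1.39 -1.39] F [-3.3 -2.3  5. ] w 0.0694 ff 65.3
```

```bash
cat > pour.py <<'E'
from h import *
import json,os
BIN=np.array([.581,-.051]); BY=-.06
def save_grasp():
    p,R,s=cur(); 
    a0=R.inv().apply([0,0,1.]); xt=R.apply([1,0,0]); n=np.array([xt[0],xt[1],0]);n/=np.linalg.norm(n)
    C=p+R.apply([0,0,.054]); C=C-np.array([0,0,C[2]])   # cup axis foot point
    L=C+[0,0,.082]-.038*n; json.dump(dict(R=R.as_matrix().tolist(),p=p.tolist(),L=R.inv().apply(L-p).tolist(),az=float(np.arctan2(n[1],n[0])-np.pi/2)),open('g.json','w')); print(C,n)
def pose(th,lip,az):
    g=json.load(open('g.json')); R0=Rn.from_matrix(g['R'])
    R=Rn.from_euler('z',az-g['az'])*R0
    y=np.array([np.cos(az),np.sin(az),0]); R=Rn.from_rotvec(np.radians(th)*y)*R
    return np.array(lip)-R.apply(g['L']),R
def lipxy(off): return BIN+off*np.array([-np.sin(BY),np.cos(BY)])
E
python3 - <<'E'
from pour import *
save_grasp()
p,R,s=cur(); plan(p+[0,0,.12],R,say='lift')
x=lipxy(.018)
def chain(frm,to,lin=45,rot=.14,N=None):
    import h; old=h.cur; h.cur=lambda:(frm[0],frm[1],{'clock':0}); h.plan(*to,lin=lin,rot=rot,N=N); h.cur=old
A=(p+[0,0,.12],R); B=pose(0,[*x,.21],BY); Cc=pose(50,[*x,.12],BY)
chain(A,B); chain(B,Cc); print(A[0],B[0],Cc[0],pose(105,[*x,.068],BY)[0])
E
```

```text
[0.45077184 0.24656969 0.        ] [-0.48551902  0.87422611  0.        ]
lift N 3 row [-33.6, -0.1, -21.7] [0.0, 0.0, 0.0] clock 7.05
 N 7 row [-22.1, 13.4, 32.0] [0.068, 0.0002, 0.044] clock 0
 N 7 row [-1.5, 0.0, 6.0] [0.0, 0.1247, -0.0006] clock 0
[0.42900088 0.28634633 0.20445303] [0.58735606 0.05014486 0.21245303] [0.58545816 0.01855118 0.18542198] [ 0.58092286 -0.05694653  0.14786922]
```

```bash

python3 -m jog '[[[-17,0,-11,0,0,0,0],[-34,0,-22,0,0,0,0],[-34,0,-22,0,0,0,0],[-17,0,-11,0,0,0,0]]]' 60
python3 - <<'E'
from pour import *
st(); plan(*pose(0,[*lipxy(.018),.21],BY),N=9)
E
```

```text
clock: 7.45
position: [0.4297, 0.2871, 0.2083]
tool_rot: [-3.141, 0.995, 2.074]
force: [0.5, -0.1, -2.6]
grip_width: 0.0694
finger_force: 67.4
7.45 [0.4297 0.2871 0.2083] [-3.141  0.995  2.074] q [-0.83  0.76 -0.34  1.85  0.94  1.5  -1.23] F [ 0.5 -0.1 -2.6] w 0.0694 ff 67.4
 N 9 row [-16.9, 10.6, 25.1] [0.0531, -0.0001, 0.034] clock 7.45
```

```bash

python3 -m jog '[[[-8,5,12,0.026,0,0.017,0],[-17,10.6,25,0.053,0,0.034,0],[-17,10.6,25,0.053,0,0.034,0],[-17,10.6,25,0.053,0,0.034,0],[-17,10.6,25,0.053,0,0.034,0]]]' 60
python3 -m jog '[[[-17,10.6,25,0.053,0,0.034,0],[-17,10.6,25,0.053,0,0.034,0],[-17,10.6,25,0.053,0,0.034,0],[-17,10.6,25,0.053,0,0.034,0],[-8,5,12,0.026,0,0.017,0]]]' 60
python3 - <<'E'
from pour import *
st(); plan(*pose(50,[*lipxy(.018),.12],BY),N=8)
E
```

```text
clock: 7.95
position: [0.5257, 0.1782, 0.2076]
tool_rot: [-3.134, 0.997, 1.793]
force: [0.7, 0.2, -2.0]
grip_width: 0.0691
finger_force: 67.5
clock: 8.45
position: [0.5872, 0.0469, 0.2108]
tool_rot: [-3.135, 1.0, 1.507]
force: [0.5, -0.5, -1.5]
grip_width: 0.0695
finger_force: 67.5
8.45 [0.5872 0.0469 0.2108] [-3.135  1.     1.507] q [-0.41  0.83 -0.13  1.63  0.86  1.5  -1.06] F [ 0.5 -0.5 -1.5] w 0.0695 ff 67.5
 N 8 row [-1.1, 0.0, 4.8] [-0.0004, 0.1095, -0.0011] clock 8.45
```

```bash

python3 -m jog '[[[-1.1,0,4.8,0,0.11,-0.001,0],[-1.1,0,4.8,0,0.11,-0.001,0],[-1.1,0,4.8,0,0.11,-0.001,0],[-1.1,0,4.8,0,0.11,-0.001,0]]]' 60
python3 -m jog '[[[-1.1,0,4.8,0,0.11,-0.001,0],[-1.1,0,4.8,0,0.11,-0.001,0],[-1.1,0,4.8,0,0.11,-0.001,0],[-1.1,0,4.8,0,0.11,-0.001,0],[0,0,0,0,0,0,0]]]' 60
python3 - <<'E'
from pour import *
st(); x=lipxy(.018)
plan(*pose(76,[*x,.080],BY),N=6)
f=bot.grab_frame('scene'); u,v=proj(f,[[.58,-.03,.1]])[0]; u=int(u);v=int(v); I=[cv2.resize(f['img'][v-50:v+50,u-66:u+67],(532,400))]
f=bot.grab_frame('side'); u,v=proj(f,[[.58,-.03,.1]])[0]; u=int(u);v=int(v); I+=[cv2.resize(f['img'][v-50:v+50,u-66:u+67],(532,400))]
cv2.imwrite('pics/p1.png',cv2.resize(np.hstack(I),(798,300))[:,:,::-1])
E
```

```text
clock: 8.85
position: [0.5852, 0.0337, 0.2013]
tool_rot: [-3.134, 0.554, 1.515]
force: [-0.6, -0.5, -2.8]
grip_width: 0.0694
finger_force: 67.7
clock: 9.35
position: [0.5841, 0.0187, 0.1852]
tool_rot: [-3.132, 0.117, 1.509]
force: [0.4, -1.2, -1.7]
grip_width: 0.0692
finger_force: 67.8
9.35 [0.5841 0.0187 0.1852] [-3.132  0.117  1.509] q [ 0.12  0.65 -0.44  1.78  0.49  0.87 -0.64] F [ 0.4 -1.2 -1.7] w 0.0692 ff 67.8
 N 6 row [-6.0, 0.3, 3.6] [-0.0006, 0.0745, -0.0008] clock 9.35
```

View pics/p1.png

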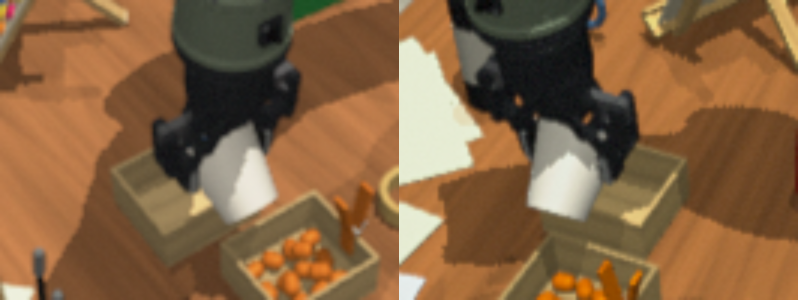

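The cup is tipped about 50° with its mouth over the empty bin and its foot clear of the amber bin. I'll keep tipping, slowly and low.

```bash

python3 -m jog '[[[-6,0.3,3.6,0,0.0745,-0.001,0],[-6,0.3,3.6,0,0.0745,-0.001,0],[-6,0.3,3.6,0,0.0745,-0.001,0]]]' 60
python3 -m jog '[[[-6,0.3,3.6,0,0.0745,-0.001,0],[-6,0.3,3.6,0,0.0745,-0.001,0],[-6,0.3,3.6,0,0.0745,-0.001,0]]]' 60
python3 - <<'E'
from pour import *
st(); x=lipxy(.020)
plan(*pose(92,[*x,.070],BY),N=6)
plan(*pose(108,[*x,.068],BY),N=12)
E
```

```text
clock: 9.75
position: [0.5841, 0.0056, 0.1758]
tool_rot: [-3.133, -0.106, 1.52]
force: [-0.5, -0.9, -2.7]
grip_width: 0.0692
finger_force: 67.9
clock: 10.05
position: [0.584, -0.0105, 0.1618]
tool_rot: [-3.133, -0.329, 1.52]
force: [-0.1, 0.1, -2.9]
grip_width: 0.0689
finger_force: 67.9
10.05 [ 0.584  -0.0105  0.1618] [-3.133 -0.329  1.52 ] q [ 0.54  0.77 -0.71  1.79  0.22  0.72 -0.23] F [-0.1  0.1 -2.9] w 0.0689 ff 67.9
 N 6 row [-4.5, -0.1, -0.6] [-0.0014, 0.0466, 0.0011] clock 10.05
 N 12 row [-4.1, -0.1, -1.2] [-0.0008, 0.0466, 0.0003] clock 10.05
```

```bash

python3 -m jog '[[[-4.5,0,-0.6,0,0.0466,0,0],[-4.5,0,-0.6,0,0.0466,0,0],[-4.5,0,-0.6,0,0.0466,0,0],[-4.5,0,-0.6,0,0.0466,0,0],[-4.5,0,-0.6,0,0.0466,0,0]]]' 60
python3 -m jog '[[[-4.2,0,-1.2,0,0.0466,0,0],[-4.2,0,-1.2,0,0.0466,0,0],[-4.2,0,-1.2,0,0.0466,0,0],[-4.2,0,-1.2,0,0.0466,0,0]]]' 60
python3 -m jog '[[[-4.0,0,-1.5,0,0.0466,0,0],[-4.0,0,-1.5,0,0.0466,0,0],[-4.0,0,-1.5,0,0.0466,0,0],[0,0,0,0,0,0,0],[0,0,0,0,0,0,0]]]' 60
python3 - <<'E'
from pour import *
st(); I=[]
for c in('scene','side'):
    f=bot.grab_frame(c); u,v=proj(f,[[.58,-.03,.1]])[0]; u=int(u);v=int(v); I+=[cv2.resize(f['img'][v-50:v+50,u-66:u+67],(532,400))]
    for q in ['pebble1']: print([(np.round(e['xyz'],3).tolist(),round(e['conf'],2)) for e in bot.spot_point(q,f)])
cv2.imwrite('pics/p2.png',cv2.resize(np.hstack(I),(798,300))[:,:,::-1])
plan(*pose(108,[*lipxy(.020),.068],BY))
E
```

```text
clock: 10.55
position: [0.5828, -0.0321, 0.155]
tool_rot: [-3.13, -0.562, 1.518]
force: [-0.7, 0.1, -2.7]
grip_width: 0.0691
finger_force: 68.1
clock: 10.95
position: [0.5819, -0.0484, 0.1488]
tool_rot: [-3.128, -0.748, 1.515]
force: [0.0, -0.5, -1.5]
grip_width: 0.0691
finger_force: 68.0
clock: 11.45
position: [0.5814, -0.0603, 0.1437]
tool_rot: [-3.127, -0.886, 1.511]
force: [-0.5, -0.5, -1.2]
grip_width: 0.069
finger_force: 67.9
11.45 [ 0.5814 -0.0603  0.1437] [-3.127 -0.886  1.511] q [ 0.94  1.11 -1.01  1.68 -0.    0.86  0.18] F [-0.5 -0.5 -1.2] w 0.069 ff 67.9
[([0.604, -0.094, 0.014], 0.59), ([0.584, -0.072, 0.016], 0.49), ([0.57, -0.053, 0.012], 0.37)]
[([0.571, -0.09, 0.012], 0.47), ([0.588, -0.076, 0.01], 0.45), ([0.574, -0.053, 0.011], 0.45)]
 N 1 row [2.6, -0.8, 0.1] [-0.0078, 0.0019, 0.0012] clock 11.65
```

View pics/p2.png

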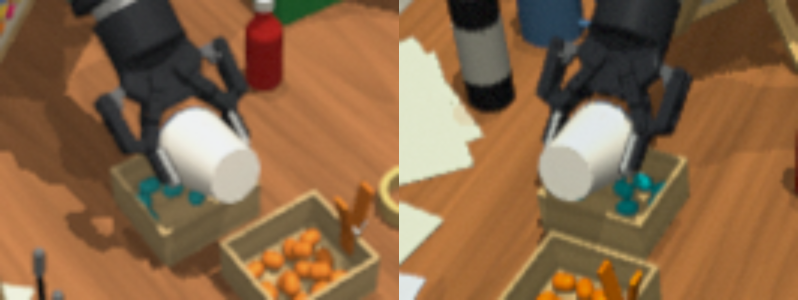

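Pebbles are lying in the bin and none are outside it. I'll tip a little further with a small shake, then look from the wrist camera.

```bash

python3 -m jog '[[[-3,0,-1.5,0,0.05,0,0],[-3,0,-1.5,0,0.05,0,0],[0,3,0,0,0,0,0],[0,-6,0,0,0,0,0],[0,3,0,0,0,0,0]]]' 60
python3 -m jog '[[[0,0,0,0,0,0,0],[0,0,0,0,0,0,0]]]' 60
python3 - <<'E'
from see import *
st(); f=wristframe(); save(f,'w3')
p,R,s=cur(); plan(p+[0,0.02,.06],R)
E
```

```text
clock: 12.15
position: [0.5804, -0.0672, 0.1416]
tool_rot: [-3.128, -0.986, 1.51]
force: [0.2, -0.1, -1.3]
grip_width: 0.0692
finger_force: 68.0
clock: 12.35
position: [0.5812, -0.0674, 0.1416]
tool_rot: [-3.129, -0.987, 1.51]
force: [-0.1, 0.6, -0.9]
grip_width: 0.0695
finger_force: 68.0
12.35 [ 0.5812 -0.0674  0.1416] [-3.129 -0.987  1.51 ] q [ 0.99  1.18 -1.05  1.66 -0.03  0.9   0.23] F [-0.1  0.6 -0.9] w 0.0695 ff 68.0
 N 2 row [30.5, -0.7, -8.2] [0.0, 0.0, 0.0] clock 12.4
```

View pics/w3.png

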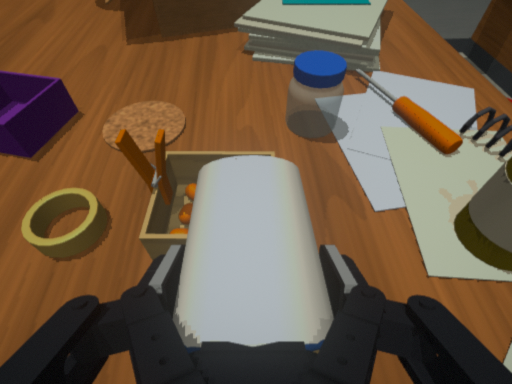

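```bash

python3 -m jog '[[[30,0,-8,0,0,0,0],[30,0,-8,0,0,0,0]]]' 60
python3 - <<'E'
from pour import *
st(); plan(*pose(0,[*lipxy(.04),.21],BY))
E
```

```text
clock: 12.6
position: [0.5823, -0.0477, 0.2006]
tool_rot: [-3.126, -0.988, 1.507]
force: [1.1, -0.1, -0.4]
grip_width: 0.0689
finger_force: 67.9
12.6 [ 0.5823 -0.0477  0.2006] [-3.126 -0.988  1.507] q [ 0.99  1.1  -1.1   1.68 -0.08  0.91  0.17] F [ 1.1 -0.1 -0.4] w 0.0689 ff 67.9
 N 15 row [9.5, -0.1, -0.3] [-0.0005, -0.1323, 0.001] clock 12.6
```

```bash

python3 -m jog '[[[9.5,0,-0.3,0,-0.132,0.001,0],[9.5,0,-0.3,0,-0.132,0.001,0],[9.5,0,-0.3,0,-0.132,0.001,0],[9.5,0,-0.3,0,-0.132,0.001,0],[9.5,0,-0.3,0,-0.132,0.001,0]]]' 60
python3 -m jog '[[[9.5,0,-0.3,0,-0.132,0.001,0],[9.5,0,-0.3,0,-0.132,0.001,0],[9.5,0,-0.3,0,-0.132,0.001,0],[9.5,0,-0.3,0,-0.132,0.001,0],[9.5,0,-0.3,0,-0.132,0.001,0]]]' 60
python3 -m jog '[[[9.5,0,-0.3,0,-0.132,0.001,0],[9.5,0,-0.3,0,-0.132,0.001,0],[9.5,0,-0.3,0,-0.132,0.001,0],[9.5,0,-0.3,0,-0.132,0.001,0],[9.5,0,-0.3,0,-0.132,0.001,0]]]' 60
python3 - <<'E'
from pour import *
g=json.load(open('g.json')); st(); plan(np.array(g['p'])+[0,0,.11],Rn.from_matrix(g['R']))
E
```

```text
clock: 13.1
position: [0.5847, -0.0141, 0.2335]
tool_rot: [-3.133, -0.322, 1.512]
force: [-0.7, 0.5, -2.6]
grip_width: 0.0692
finger_force: 67.9
clock: 13.6
position: [0.5875, 0.0333, 0.2379]
tool_rot: [-3.134, 0.337, 1.514]
force: [1.5, 0.5, -2.3]
grip_width: 0.0693
finger_force: 67.8
clock: 14.1
position: [0.5894, 0.0732, 0.2119]
tool_rot: [-3.131, 0.996, 1.518]
force: [0.7, -0.2, -1.3]
grip_width: 0.0694
finger_force: 67.7
14.1 [0.5894 0.0732 0.2119] [-3.131  0.996  1.518] q [-0.38  0.85 -0.24  1.59  0.89  1.57 -1.09] F [ 0.7 -0.2 -1.3] w 0.0694 ff 67.7
 N 6 row [24.3, -20.5, -32.1] [-0.0793, -0.0005, -0.0507] clock 14.1
```

```bash

python3 -m jog '[[[24,-20.5,-32,-0.079,0,-0.051,0],[24,-20.5,-32,-0.079,0,-0.051,0],[24,-20.5,-32,-0.079,0,-0.051,0],[24,-20.5,-32,-0.079,0,-0.051,0]]]' 60
python3 -m jog '[[[24,-20.5,-32,-0.079,0,-0.051,0],[24,-20.5,-32,-0.079,0,-0.051,0],[0,0,0,0,0,0,0]]]' 60
python3 - <<'E'
from pour import *
I=[]
for c in('scene','side'):
    f=bot.grab_frame(c); u,v=proj(f,[[.58,-.05,.03]])[0]; u=int(u);v=int(v); I+=[cv2.resize(f['img'][v-25:v+25,u-33:u+34],(536,400),interpolation=cv2.INTER_CUBIC)]
cv2.imwrite('pics/p3.png',cv2.resize(np.hstack(I),(798,298))[:,:,::-1])
g=json.load(open('g.json')); st(); plan(np.array(g['p'])+[0,0,.02],Rn.from_matrix(g['R']));plan(np.array(g['p'])+[0,0,.0],Rn.from_matrix(g['R']))
E
```

```text
clock: 14.5
position: [0.4944, 0.2257, 0.2017]
tool_rot: [-3.133, 0.989, 1.895]
force: [0.7, 2.3, -1.2]
grip_width: 0.069
finger_force: 68.0
clock: 14.8
position: [0.4244, 0.2886, 0.1966]
tool_rot: [-3.132, 0.985, 2.092]
force: [1.1, -0.1, -0.9]
grip_width: 0.069
finger_force: 68.0
14.9 [0.4285 0.285  0.1972] [-3.135  0.988  2.079] q [-0.77  0.79 -0.43  1.85  0.98  1.54 -1.27] F [ 0.8  0.6 -1.3] w 0.069 ff 68.0
 N 3 row [26.0, 0.5, 16.7] [0.0, -0.0028, 0.0003] clock 14.9
 N 3 row [31.6, 0.5, 20.3] [0.0, -0.0028, 0.0003] clock 14.9
```

View pics/p3.png

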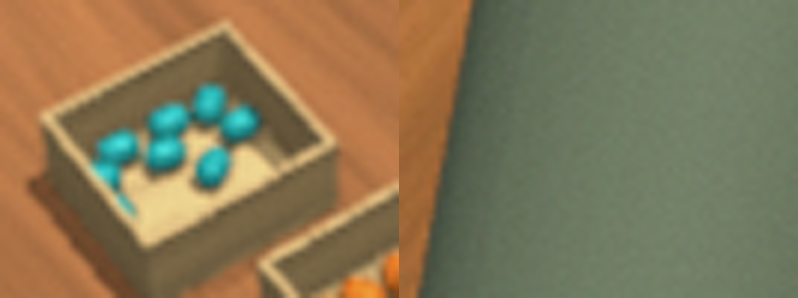

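All eight pebbles are in the bin; in the crop they are at (118,145), (168,118), (210,103), (240,122), (165,153), (213,167), (105,172) and (125,205). Next I'll set the cup down on the mat.

```bash

python3 -m jog '[[[26,0.5,16.7,0,-0.003,0,0],[26,0.5,16.7,0,-0.003,0,0],[26,0.5,16.7,0,-0.003,0,0],[0,0,0,0,0,0,0]]]' 60
python3 - <<'E'
from pour import *
g=json.load(open('g.json')); st(); plan(np.array(g['p'])+[0,0,.0],Rn.from_matrix(g['R']),N=4)
E
```

```text
clock: 15.3
position: [0.4301, 0.2835, 0.1017]
tool_rot: [-3.128, 1.0, 2.081]
force: [-0.3, -0.1, -0.6]
grip_width: 0.0695
finger_force: 68.0
15.3 [0.4301 0.2835 0.1017] [-3.128  1.     2.081] q [-0.79  0.96 -0.4   1.84  1.05  1.47 -1.39] F [-0.3 -0.1 -0.6] w 0.0695 ff 68.0
 N 4 row [4.0, 0.1, 1.7] [-0.0015, 0.0008, 0.0004] clock 15.3
```

```bash

python3 -m jog '[[[4,0.1,1.6,-0.0015,0.001,0,0],[4,0.1,1.6,-0.0015,0.001,0,0],[4,0.1,1.6,-0.0015,0.001,0,0],[3,0.1,1.2,-0.0015,0.001,0,0],[0,0,0,0,0,0,0]]]' 60
python3 - <<'E'
from pour import *
g=json.load(open('g.json')); st(); plan(np.array(g['p'])+[0,0,.0],Rn.from_matrix(g['R']),N=1)
E
```

```text
clock: 15.8
position: [0.4289, 0.2881, 0.0886]
tool_rot: [3.142, 0.994, 2.076]
force: [-0.6, 0.4, -0.7]
grip_width: 0.0693
finger_force: 68.0
15.8 [0.4289 0.2881 0.0886] [3.142 0.994 2.076] q [-0.8   0.99 -0.4   1.83  1.06  1.45 -1.41] F [-0.6  0.4 -0.7] w 0.0693 ff 68.0
 N 1 row [2.6, -0.8, 3.6] [0.0042, -0.0028, -0.0007] clock 15.8
```

```bash

python3 -m jog '[[[1.3,-0.3,1.7,0.004,-0.003,0,0],[1.3,-0.3,1.7,0,0,0,0],[0,0,0,0,0,0,0]]]' 60
python3 -c "
from h import *
st()"
```

```text
clock: 16.1
position: [0.4292, 0.2863, 0.0846]
tool_rot: [-3.138, 0.998, 2.076]
force: [0.3, 0.4, 0.8]
grip_width: 0.0692
finger_force: 67.8
16.1 [0.4292 0.2863 0.0846] [-3.138  0.998  2.076] q [-0.79  1.   -0.39  1.83  1.06  1.45 -1.41] F [0.3 0.4 0.8] w 0.0692 ff 67.8
```

Now within 0.1 mm of the original grasp pose, and the force shows light contact. I'll open the gripper and back out along the tool.

```bash

python3 -m jog '[[[0.4,0,0.3,0,0,0,0],[0,0,0,0,0,0,0.5],[0,0,0,0,0,0,1],[0,0,0,0,0,0,1],[0,0,0,0,0,0,1]]]' 60
python3 -m jog '[[[0,0,0,0,0,0,1],[0,0,-15,0,0,0,1],[0,0,-30,0,0,0,1],[0,0,-40,0,0,0,1],[0,0,-40,0,0,0,1]]]' 60
python3 - <<'E'
from pour import *
st()
for c in('scene','side'):
    f=bot.grab_frame(c); print([(np.round(e['xyz'],3).tolist(),round(e['conf'],2)) for e in bot.spot_point('cup_center',f)[:2]])
E
```

```text
clock: 16.6
position: [0.4291, 0.2863, 0.084]
tool_rot: [-3.137, 0.997, 2.077]
force: [-0.5, 0.7, 0.6]
grip_width: 0.0856
finger_force: 0.0
clock: 17.1
position: [0.3774, 0.3801, 0.1532]
tool_rot: [-3.136, 0.997, 2.078]
force: [0.8, 0.5, 0.3]
grip_width: 0.0854
finger_force: 0.0
17.1 [0.3774 0.3801 0.1532] [-3.136  0.997  2.078] q [-0.92  0.93 -0.46  1.69  0.92  1.63 -1.34] F [0.8 0.5 0.3] w 0.0854 ff 0.0
[([0.446, 0.248, 0.045], 0.59)]
[]
```

```bash
cat > peg.py <<'E'
from see import *
ps=-.587; H=np.array([np.cos(ps),np.sin(ps),0]); Y=np.array([-np.sin(ps),np.cos(ps),0]); Z=np.array([0,0,1.])
U=-.5*H+.866*Z; X=.866*H+.5*Z; G=np.array([.526,-.3625,.183])
def gp(d,beta=25,G=G,U=U,X=X,Y=Y):
    b=np.cos(np.radians(beta))*U+np.sin(np.radians(beta))*Y
    return G+b*(.054+d),frame(-b,X)
E
python3 - <<'E'
from peg import *
p,R,s=cur(); plan(p+[0.02,-.05,.17],R,say='up')
import h
p1=p+[.02,-.05,.17]; h.cur=lambda:(p1,R,s)
P=gp(.11); print(P[0],P[1].as_euler('xyz')); h.plan(*P,say='transit')
E
```

```text
up N 4 row [-42.9, -1.7, -11.9] [0.0, 0.0, 0.0] clock 17.3
[ 0.50251112 -0.26363081  0.31171746] [2.57437027 0.37470937 0.75472491]
transit N 14 row [-29.4, 4.5, 33.5] [0.0245, 0.0151, 0.0794] clock 17.3
```

```bash

python3 -m jog '[[[-43,-1.7,-12,0,0,0,1],[-43,-1.7,-12,0,0,0,1],[-43,-1.7,-12,0,0,0,1],[-43,-1.7,-12,0,0,0,1]]]'
python3 -m jog '[[[-29.4,4.5,33.5,0.0245,0.015,0.079,0.7],[-29.4,4.5,33.5,0.0245,0.015,0.079,0.7],[-29.4,4.5,33.5,0.0245,0.015,0.079,0.7],[-29.4,4.5,33.5,0.0245,0.015,0.079,0.7],[-29.4,4.5,33.5,0.0245,0.015,0.079,0.7]]]'
python3 - <<'E'
from peg import *
st(); plan(*gp(.11))
E
```

```text
clock: 17.7
position: [0.399, 0.3273, 0.3236]
tool_rot: [-3.135, 0.998, 2.077]
force: [1.5, 0.4, 0.1]
grip_width: 0.0853
finger_force: 0.0
clock: 18.2
position: [0.4981, 0.1282, 0.3482]
tool_rot: [2.764, 0.843, 1.447]
force: [0.8, -0.5, -1.1]
grip_width: 0.06
finger_force: 0.0
18.2 [0.4981 0.1282 0.3482] [2.764 0.843 1.447] q [-0.48  0.46 -0.35  1.89  0.93  1.47 -1.22] F [ 0.8 -0.5 -1.1] w 0.06 ff 0.0
 N 9 row [-29.1, 4.5, 33.3] [0.0242, 0.0154, 0.079] clock 18.2
```

```bash

python3 -m jog '[[[-29.1,4.5,33.3,0.0242,0.0154,0.079,0.7],[-29.1,4.5,33.3,0.0242,0.0154,0.079,0.7],[-29.1,4.5,33.3,0.0242,0.0154,0.079,0.7],[-29.1,4.5,33.3,0.0242,0.0154,0.079,0.7],[-29.1,4.5,33.3,0.0242,0.0154,0.079,0.7]]]'
python3 -m jog '[[[-29.1,4.5,33.3,0.0242,0.0154,0.079,0.7],[-29.1,4.5,33.3,0.0242,0.0154,0.079,0.7],[-29.1,4.5,33.3,0.0242,0.0154,0.079,0.7],[-29.1,4.5,33.3,0.0242,0.0154,0.079,0.7],[0,0,0,0,0,0,0.7]]]'
python3 - <<'E'
from peg import *
st(); plan(*gp(.11)); plan(*gp(.06))
f=wristframe(); save(f,'w4'); f['R']=f['Rw'];f['t']=f['tw']; print('G px',proj(f,[G,G+.013*U]))
for q in ['peg_grip','peg']: print(q,[(np.round(e['xyz'],4).tolist(),round(e['conf'],2)) for e in bot.spot_point(q,f)[:3]])
for c in('scene','side'):
    g=bot.grab_frame(c); print(c,[(np.round(e['xyz'],3).tolist(),round(e['conf'],2)) for e in bot.spot_point('cup_center',g)[:2]],[(np.round(e['xyz'],3).tolist(),round(e['conf'],2)) for e in bot.spot_point('peg_grip',g)[:2]])
E
```

```text
clock: 18.7
position: [0.5264, -0.0909, 0.3451]
tool_rot: [2.602, 0.595, 1.022]
force: [-0.0, 1.1, -0.8]
grip_width: 0.06
finger_force: 0.0
clock: 19.2
position: [0.4996, -0.2671, 0.3114]
tool_rot: [2.575, 0.378, 0.747]
force: [0.2, 1.9, 0.1]
grip_width: 0.0598
finger_force: 0.0
19.2 [ 0.4996 -0.2671  0.3114] [2.575 0.378 0.747] q [ 0.15  0.36 -0.05  2.02  1.    0.8  -1.34] F [0.2 1.9 0.1] w 0.0598 ff 0.0
 N 1 row [4.1, 0.5, -2.0] [-0.0035, 0.0065, -0.0042] clock 19.2
 N 2 row [2.2, 0.3, 24.0] [-0.0017, 0.0032, -0.0021] clock 19.2
G px [[252.14763499 195.04224288]
 [252.11074814 205.97237704]]
peg_grip [([0.5235, -0.3616, 0.1853], 0.7)]
peg [([0.5523, -0.379, 0.1288], 0.81)]
scene [([0.448, 0.249, 0.042], 0.87)] [([0.521, -0.363, 0.186], 0.41)]
side [([0.447, 0.245, 0.042], 0.69), ([0.568, -0.055, 0.012], 0.5)] [([0.451, 0.249, -0.002], 0.5), ([0.529, -0.359, 0.182], 0.4)]
```

View pics/w4.png

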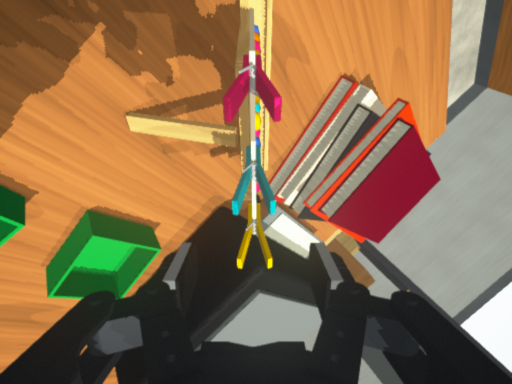

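The three pegs are in line. The turquoise handle ends are at (238,210) and (270,210), centred within about 1 mm of the prediction, so I'll go in.

```bash

python3 -m jog '[[[4,0.8,20,-0.003,0.006,-0.004,0.7],[0,0,30,0,0,0,0.7],[0,0,25,0,0,0,0.7],[0,0,0,0,0,0,0.7]]]' 20
python3 - <<'E'
from peg import *
st(); plan(*gp(.0)); 
f=wristframe(); save(f,'w5'); f['R']=f['Rw'];f['t']=f['tw']; print('G px',proj(f,[G,G+.013*U,G+.06*(-U)]))
for q in ['peg_grip','peg']: print(q,[(np.round(e['xyz'],4).tolist(),round(e['conf'],2)) for e in bot.spot_point(q,f)[:3]])
hsv=cv2.cvtColor(f['img'],cv2.COLOR_RGB2HSV); m=cv2.inRange(hsv,(85,90,60),(100,255,255)); n,l,s,c=cv2.connectedComponentsWithStats(m)
for i in range(1,n):
    if s[i][4]>30: 
        print(s[i],c[i])
        b=s[i]
        for v in range(b[1],b[1]+b[3],6):
            xs=np.nonzero(l[v]==i)[0]; print(v,xs.min() if len(xs) else None,xs.max() if len(xs) else None,end=' | ')
E
```

```text
clock: 20.05
position: [0.5173, -0.3047, 0.2503]
tool_rot: [2.577, 0.376, 0.766]
force: [-0.0, -0.6, 0.2]
grip_width: 0.0599
finger_force: 0.0
20.05 [ 0.5173 -0.3047  0.2503] [2.577 0.376 0.766] q [ 0.19  0.49  0.    2.01  1.13  0.67 -1.44] F [-0.  -0.6  0.2] w 0.0599 ff 0.0
 N 1 row [-6.5, 0.2, 34.9] [0.0019, -0.0045, 0.0096] clock 20.05
G px [[250.43806628 249.39196893]
 [250.26802545 267.56151389]
 [251.03216712 185.90990854]]
peg_grip [([0.5229, -0.3628, 0.1865], 0.82)]
peg [([0.5495, -0.3804, 0.1278], 0.77)]
[257 123   4   9  31] [258.51612903 126.90322581]
123 259 260 | 129 257 260 | [242 177   7  31 142] [245.4084507 191.5915493]
177 244 247 | 183 244 247 | 189 244 248 | 195 243 248 | 201 243 247 | 207 242 242 | [256 176  27 103 980] [267.70816327 234.59387755]
176 256 260 | 182 257 260 | 188 256 260 | 194 256 261 | 200 257 261 | 206 256 262 | 212 256 264 | 218 256 267 | 224 258 269 | 230 260 271 | 236 262 273 | 242 264 275 | 248 266 277 | 254 267 279 | 260 270 282 | 266 271 282 | 272 273 282 | 278 275 277 | [221 207  28  72 864] [233.92708333 245.44444444]
207 248 248 | 213 243 248 | 219 237 248 | 225 235 246 | 231 233 244 | 237 230 242 | 243 227 241 | 249 225 239 | 255 223 237 | 261 221 236 | 267 221 234 | 273 222 232 |
```

```bash

python3 -m jog '[[[-3.2,0.1,16,0.002,-0.004,0.01,0.7],[-3.2,0.1,16,0,0,0,0.7],[0,0,0,0,0,0,0.7]]]' 20
python3 - <<'E'
from peg import *
st(); plan(*gp(.0,G=G+.003*U))
E
```

```text
clock: 20.5
position: [0.5179, -0.3284, 0.229]
tool_rot: [2.572, 0.373, 0.753]
force: [0.7, 0.8, 0.6]
grip_width: 0.0595
finger_force: 0.0
20.5 [ 0.5179 -0.3284  0.229 ] [2.572 0.373 0.753] q [ 0.21  0.54  0.03  2.01  1.19  0.62 -1.49] F [0.7 0.8 0.6] w 0.0595 ff 0.0
 N 1 row [-0.7, -0.8, 1.1] [0.0015, -0.001, -0.0022] clock 20.5
```

```bash

python3 -m jog '[[[-0.7,-0.8,1,0,0,0,0.5],[0,0,0,0,0,0,0.35],[0,0,0,0,0,0,0],[0,0,0,0,0,0,0],[0,0,0,0,0,0,0]]]' 30
python3 -m jog '[[[0,0,0,0,0,0,0],[0,0,0,0,0,0,0]]]' 30
python3 - <<'E'
from peg import *
st()
p,R,s=cur(); plan(p+.06*U,R,N=4,say='out'); print(R.inv().apply(U))
E
```

```text
clock: 21.0
position: [0.5176, -0.3274, 0.2296]
tool_rot: [2.571, 0.371, 0.755]
force: [-5.9, 5.7, 8.2]
grip_width: 0.013
finger_force: 29.8
clock: 21.2
position: [0.5176, -0.3274, 0.2296]
tool_rot: [2.571, 0.372, 0.755]
force: [-6.2, 6.3, 6.6]
grip_width: 0.0126
finger_force: 29.8
21.2 [ 0.5176 -0.3274  0.2296] [2.571 0.372 0.755] q [ 0.21  0.53  0.03  2.01  1.2   0.62 -1.49] F [-6.2  6.3  6.6] w 0.0126 ff 29.8
out N 4 row [-6.3, 0.1, -13.6] [0.0, 0.0, 0.0] clock 21.2
[-0.42022078  0.00350003 -0.9073909 ]
```

```bash

python3 -m jog '[[[-2,0,-4.5,0,0,0,0],[-4.2,0,-9,0,0,0,0],[-6.3,0,-13.6,0,0,0,0],[0,0,0,0,0,0,0]]]' 30
python3 - <<'E'
from peg import *
st()
for c in('wrist','scene','side'):
    f=wristframe() if c=='wrist' else bot.grab_frame(c)
    for q in ['peg_grip','peg']: print(c,q,[(np.round(e['xyz'],4).tolist(),round(e['conf'],2)) for e in bot.spot_point(q,f)[:2]])
p,R,s=cur(); print('gripcentre',p+R.apply([0,0,.054]))
E
```

```text
clock: 21.6
position: [0.5051, -0.3192, 0.2566]
tool_rot: [2.57, 0.37, 0.754]
force: [-0.1, -0.4, -0.3]
grip_width: 0.0129
finger_force: 29.6
21.6 [ 0.5051 -0.3192  0.2566] [2.57  0.37  0.754] q [ 0.21  0.47  0.01  2.03  1.15  0.65 -1.44] F [-0.1 -0.4 -0.3] w 0.0129 ff 29.6
wrist peg_grip [([0.5205, -0.3573, 0.2146], 0.95)]
wrist peg [([0.5329, -0.3733, 0.1502], 0.92)]
scene peg_grip [([0.5182, -0.3618, 0.2109], 0.55)]
scene peg [([0.5374, -0.3688, 0.1506], 0.47)]
side peg_grip [([0.5236, -0.357, 0.2104], 0.43)]
side peg [([0.5347, -0.3679, 0.1487], 0.45)]
gripcentre [ 0.51313825 -0.35201769  0.21199884]
```

```bash
cat >> peg.py <<'E'
BIN=np.array([.581,-.051,0]); BY=-.055
def place(h,BIN=BIN,BY=BY,dx=0,dy=0):  # h: height of jaw tips
    bx=np.array([np.cos(BY),np.sin(BY),0]); by=np.array([-np.sin(BY),np.cos(BY),0])
    Gt=BIN-(.053-dx)*bx+(dy+.0028)*by+[0,0,h+.066+.0025]
    return gp(0,G=Gt,U=Z,X=bx,Y=by)
E
python3 - <<'E'
from peg import *
import h
p,R,s=cur(); p1=p-.03*H+[0,0,.085]; plan(p1,R,say='up')
h.cur=lambda:(p1,R,s); P=place(.12); print(P[0]); h.plan(*P,N=9)
E
```

```text
up N 3 row [-12.4, 5.6, -26.8] [0.0, 0.0, 0.0] clock 22.05
[ 0.52948861 -0.02250383  0.23744062]
 N 9 row [32.7, -8.5, -5.7] [0.0274, 0.0153, -0.0764] clock 22.05
```

```bash

python3 -m jog '[[[-12.4,5.6,-26.8,0,0,0,0],[-12.4,5.6,-26.8,0,0,0,0],[-12.4,5.6,-26.8,0,0,0,0]]]' 30
python3 -m jog '[[[16,-4,-2.5,0.014,0.008,-0.038,0],[32.7,-8.5,-5.7,0.0274,0.0153,-0.0764,0],[32.7,-8.5,-5.7,0.0274,0.0153,-0.0764,0],[32.7,-8.5,-5.7,0.0274,0.0153,-0.0764,0],[32.7,-8.5,-5.7,0.0274,0.0153,-0.0764,0]]]' 30
python3 -m jog '[[[32.7,-8.5,-5.7,0.0274,0.0153,-0.0764,0],[32.7,-8.5,-5.7,0.0274,0.0153,-0.0764,0],[32.7,-8.5,-5.7,0.0274,0.0153,-0.0764,0],[32.7,-8.5,-5.7,0.0274,0.0153,-0.0764,0],[16,-4,-2.5,0.014,0.008,-0.038,0]]]' 30
python3 - <<'E'
from peg import *
st(); plan(*place(.12))
f=wristframe(); f['R']=f['Rw'];f['t']=f['tw']
for q in ['bin','peg_grip','peg']: print(q,[(np.round(e['xyz'],4).tolist(),round(e['conf'],2)) for e in bot.spot_point(q,f)[:3]])
for d in bot.trace('bin',f):
    m=d['region'];yy,xx=np.nonzero(m);print('tr',d['conf'],m.sum(),xx.min(),xx.max(),yy.min(),yy.max())
cv2.imwrite('pics/w6.png',f['img'][:,:,::-1]); np.savez('w6.npz',img=f['img'],K=f['intrinsics'],R=f['R'],t=f['t'])
print(proj(f,boxpts(.581,-.051,-.055)).round(0).tolist())
for c in('scene','side'):
    f=bot.grab_frame(c)
    for q in ['peg_grip','peg','bin']: print(c,q,[(np.round(e['xyz'],4).tolist(),round(e['conf'],2)) for e in bot.spot_point(q,f)[:2]])
E
```

```text
clock: 22.35
position: [0.4798, -0.3026, 0.3404]
tool_rot: [2.573, 0.372, 0.755]
force: [0.3, -0.4, -0.6]
grip_width: 0.0128
finger_force: 29.6
clock: 22.85
position: [0.5303, -0.1668, 0.2849]
tool_rot: [2.851, 0.454, 1.132]
force: [0.1, -0.6, 0.2]
grip_width: 0.013
finger_force: 29.6
clock: 23.35
position: [0.5295, -0.0201, 0.2364]
tool_rot: [-3.138, 0.434, 1.522]
force: [-0.1, -0.3, -1.2]
grip_width: 0.0126
finger_force: 29.6
23.35 [ 0.5295 -0.0201  0.2364] [-3.138  0.434  1.522] q [-0.02  0.53 -0.34  1.89  0.67  1.05 -0.81] F [-0.1 -0.3 -1.2] w 0.0126 ff 29.6
 N 1 row [-2.6, 0.1, 0.0] [-0.0012, -0.0027, 0.0055] clock 23.35
bin [([0.2838, -0.2501, -0.0037], 0.88), ([0.2998, -0.4249, 0.0028], 0.65), ([0.586, -0.0515, -0.0049], 0.64)]
peg_grip [([0.5358, -0.0457, 0.1813], 0.64)]
peg [([0.5182, -0.0439, 0.1189], 0.87)]
tr 0.9 6563 20 130 217 292
tr 0.69 13712 253 402 58 184
tr 0.67 921 92 154 285 339
[[250.0, 150.0], [250.0, 179.0], [250.0, 53.0], [250.0, 74.0], [351.0, 151.0], [363.0, 180.0], [378.0, 53.0], [399.0, 75.0]]
scene peg_grip [([0.5356, -0.0501, 0.1841], 0.42)]
scene peg [([0.5221, -0.0465, 0.1227], 0.63)]
scene bin [([0.5828, -0.0539, 0.0005], 0.97), ([0.2793, 0.2574, 0.0025], 0.87)]
side peg_grip [([0.5402, -0.0478, 0.1843], 0.65)]
side peg [([0.5202, -0.0464, 0.1217], 0.49)]
side bin [([0.2791, 0.2534, -0.0005], 0.97), ([0.2978, -0.4278, -0.0029], 0.62)]
```

```bash
python3 - <<'E'
from peg import *
d=np.load('w6.npz'); f=dict(intrinsics=d['K'],R=d['R'],t=d['t'])
im=d['img']; g=cv2.cvtColor(im,cv2.COLOR_RGB2GRAY)
P=proj(f,[[x,y,.05] for x,y in ((.526,-.1),(.526,-.02),(.53,-.1),(.53,-.02))]); print(P.round(1).tolist())
# profile across near wall at several rows
for v in (85,100,115,130,145,160,170): print(v,g[v,236:276:1].tolist())
big=cv2.resize(im[30:230,200:440],(720,600),interpolation=cv2.INTER_CUBIC)
for q in proj(f,np.vstack([boxpts(.581,-.051,-.055)[1::2],boxpts(.581,-.051,-.055,.102,.092)[1::2]])): cv2.circle(big,(int((q[0]-200)*3),int((q[1]-30)*3)),3,(255,0,0),-1)
cv2.imwrite('pics/w6c.png',big[:,:,::-1])
E
```

```text
[[252.9, 180.9], [247.8, 102.6], [257.0, 180.7], [252.8, 102.4]]
85 [140, 148, 149, 147, 147, 149, 149, 134, 130, 129, 127, 125, 125, 123, 122, 122, 119, 116, 95, 115, 145, 151, 150, 150, 150, 142, 144, 145, 145, 145, 145, 143, 127, 123, 122, 121, 121, 122, 122, 124]
100 [135, 137, 144, 146, 142, 110, 101, 100, 99, 98, 97, 97, 95, 93, 93, 93, 93, 91, 87, 109, 121, 126, 146, 151, 143, 150, 153, 154, 153, 153, 153, 153, 153, 154, 153, 154, 153, 153, 153, 153]
115 [91, 94, 96, 98, 99, 99, 96, 97, 98, 98, 98, 96, 95, 94, 93, 92, 92, 93, 93, 116, 122, 124, 124, 128, 148, 153, 153, 153, 153, 153, 153, 154, 153, 153, 153, 154, 154, 154, 152, 153]
130 [89, 89, 92, 95, 97, 98, 97, 96, 97, 98, 98, 97, 96, 93, 92, 91, 92, 91, 98, 141, 152, 153, 150, 131, 98, 90, 95, 97, 102, 104, 107, 108, 111, 110, 111, 109, 111, 108, 110, 107]
145 [90, 88, 88, 90, 92, 94, 96, 97, 95, 96, 97, 97, 97, 95, 94, 91, 92, 92, 103, 143, 151, 152, 152, 149, 147, 148, 148, 148, 145, 126, 110, 95, 85, 80, 84, 89, 90, 95, 96, 99]
160 [91, 91, 89, 89, 88, 90, 91, 94, 95, 96, 95, 98, 99, 96, 95, 94, 92, 95, 116, 145, 152, 151, 140, 114, 107, 107, 107, 107, 106, 106, 107, 106, 107, 105, 107, 106, 107, 107, 106, 107]
170 [96, 92, 91, 91, 88, 87, 90, 91, 95, 94, 94, 96, 98, 98, 95, 94, 93, 96, 129, 148, 150, 150, 136, 118, 114, 113, 114, 114, 113, 114, 113, 114, 112, 113, 114, 115, 114, 114, 114, 114]
```

View pics/w6c.png

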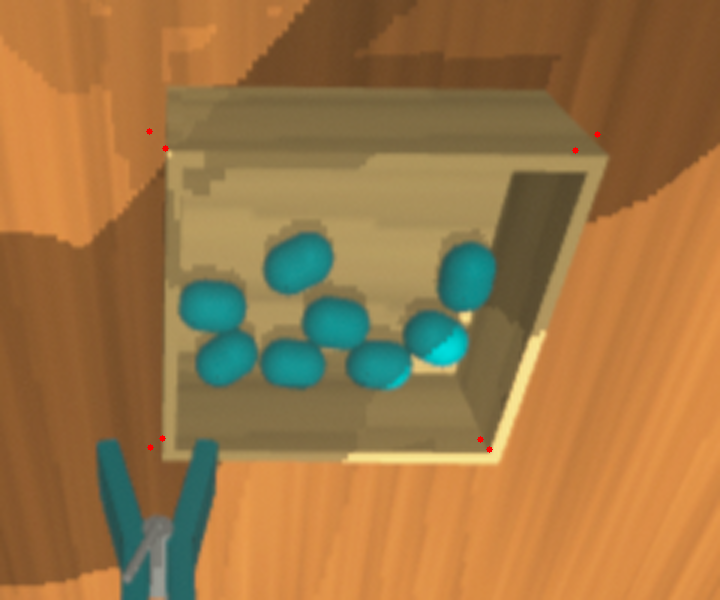

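The crop shows all eight pebbles in the bin, the near wall at columns 163 to 178, and the open jaws' tips at (108,441) and (206,441). I'll back-project the rim corners and jaw tips to line them up within this one image.

```bash
python3 - <<'E'
from peg import *
d=np.load('w6.npz'); B=lambda uv,z: back(d['K'],d['R'],d['t'],uv,z)
c=np.array([B(q,.05) for q in ((256,81),(254.3,183.3),(366.7,184),(402.3,82.3))])
print(c.round(4).tolist(),c.mean(0)); w=c[1]-c[0]; print('yaw',np.arctan2(-w[0],w[1]), 'near outer mid',(c[0]+c[1])/2)
for z in (.115,.12,.125): print(z,(B((236,177),z)+B((268.7,177),z))/2, np.linalg.norm(B((236,177),z)-B((268.7,177),z)))
p,R,s=cur(); print('gc',p+R.apply([0,0,.054]))
E
```

```text
[[0.5332, -0.0034, 0.05], [0.5272, -0.1032, 0.05], [0.6377, -0.1094, 0.05], [0.6427, -0.0098, 0.05]] [ 0.58520252 -0.05644855  0.05      ]
yaw 3.0817494303200976 near outer mid [ 0.53022517 -0.05328832  0.05      ]
0.115 [ 0.52869596 -0.04298311  0.115     ] 0.02211980843749736
0.12 [ 0.5289243  -0.03897098  0.12      ] 0.021393935235192535
0.125 [ 0.52915265 -0.03495885  0.125     ] 0.02066806203288782
gc [ 0.52850043 -0.04602588  0.18912601]
```

```bash
python3 - <<'E'
from peg import *
p,R,s=cur(); R1=place(.1,BY=-.06)[1]; plan(p+[.0025,-.005,-.055],R1,N=3); print(R1.inv().apply([0,0,-1]))
E
```

```text
N 3 row [6.3, 0.9, 17.3] [0.0009, -0.0003, 0.0011] clock 24.0
[0.42261826 0.         0.90630779]
```

```bash

python3 -m jog '[[[6.3,0.9,17.3,0.001,0,0.001,0],[6.3,0.9,17.3,0.001,0,0.001,0],[6.3,0.9,17.3,0.001,0,0.001,0],[0,0,0,0,0,0,0]]]' 30
python3 - <<'E'
from peg import *
st(); f=wristframe(); f['R']=f['Rw'];f['t']=f['tw']
np.savez('w7.npz',img=f['img'],K=f['intrinsics'],R=f['R'],t=f['t'])
g=cv2.cvtColor(f['img'],cv2.COLOR_RGB2HSV)
m=cv2.inRange(g,(80,120,40),(100,255,255))
print('wall px',proj(f,[[.5302,-.053,.05],[.5342,-.053,.05],[.5275,-.05,.05],[.5315,-.05,.05]]).round(1).tolist())
for v in range(150,215,5):
    xs=np.nonzero(m[v,200:310])[0]+200; print(v,'teal',[(int(a[0]),int(a[-1])) for a in np.split(xs,np.nonzero(np.diff(xs)>1)[0]+1) if len(a)])
for v in (140,150,160): print(v,cv2.cvtColor(f['img'],cv2.COLOR_RGB2GRAY)[v,236:280].tolist())
E
```

```text
clock: 24.4
position: [0.5312, -0.0283, 0.1804]
tool_rot: [-3.136, 0.436, 1.513]
force: [-0.3, -0.0, -0.7]
grip_width: 0.0128
finger_force: 29.6
24.4 [ 0.5312 -0.0283  0.1804] [-3.136  0.436  1.513] q [-0.03  0.62 -0.31  1.92  0.74  0.95 -0.89] F [-0.3 -0.  -0.7] w 0.0128 ff 29.6
wall px [[252.8, 170.6], [258.4, 170.3], [248.6, 167.3], [254.4, 167.0]]
150 teal [(262, 281), (297, 309)]
155 teal [(259, 284)]
160 teal [(260, 284), (309, 309)]
165 teal [(264, 282), (309, 309)]
170 teal [(271, 288), (296, 309)]
175 teal [(267, 289), (292, 309)]
180 teal [(233, 239), (265, 287), (292, 309)]
185 teal [(234, 240), (264, 279), (296, 309)]
190 teal [(234, 242), (262, 270)]
195 teal [(234, 244), (261, 270)]
200 teal [(236, 245), (259, 268)]
205 teal [(237, 246), (258, 267)]
210 teal [(238, 246), (256, 266)]
140 [102, 101, 100, 101, 103, 102, 101, 100, 100, 98, 97, 96, 95, 96, 94, 99, 124, 151, 157, 158, 158, 157, 146, 136, 155, 159, 158, 160, 158, 157, 158, 158, 158, 158, 158, 156, 145, 144, 156, 160, 160, 160, 160, 160]
150 [101, 102, 101, 100, 100, 102, 101, 102, 100, 99, 97, 97, 96, 94, 95, 97, 110, 128, 152, 158, 158, 156, 142, 124, 108, 91, 84, 84, 87, 90, 92, 92, 95, 94, 94, 94, 94, 93, 92, 93, 93, 91, 91, 90]
160 [99, 101, 102, 100, 99, 100, 102, 101, 101, 99, 99, 97, 96, 95, 94, 96, 105, 124, 127, 129, 129, 129, 132, 102, 93, 96, 99, 105, 105, 108, 110, 111, 114, 114, 114, 113, 116, 115, 116, 116, 115, 114, 112, 111]
```

```bash

python3 -m jog '[[[0,1.8,0,0,0,0,0],[4.2,0,9.1,0,0,0,0],[4.2,0,9.1,0,0,0,0],[2.1,0,4.5,0,0,0,0],[0,0,0,0,0,0,0]]]' 30
python3 -c "
from h import *
st()"
```

```text
clock: 24.95
position: [0.5335, -0.0281, 0.157]
tool_rot: [-3.139, 0.436, 1.513]
force: [-0.3, 0.8, 0.1]
grip_width: 0.0126
finger_force: 29.6
24.95 [ 0.5335 -0.0281  0.157 ] [-3.139  0.436  1.513] q [-0.04  0.66 -0.3   1.92  0.77  0.92 -0.93] F [-0.3  0.8  0.1] w 0.0126 ff 29.6
```

```bash

python3 -m jog '[[[2.1,0,4.5,0,0,0,0],[2.1,0,4.5,0,0,0,0],[2.1,0,4.5,0,0,0,0],[0,0,0,0,0,0,0]]]' 30
python3 -c "
from h import *
st()"
python3 -m jog '[[[0.8,0,1.8,0,0,0,0],[0,0,0,0,0,0,0]]]' 30
python3 -m jog '[[[0.8,0,1.8,0,0,0,0],[0,0,0,0,0,0,0]]]' 30
```

```text
clock: 25.35
position: [0.5336, -0.0281, 0.1424]
tool_rot: [-3.14, 0.436, 1.512]
force: [-0.7, -0.2, -1.1]
grip_width: 0.0127
finger_force: 29.6
25.35 [ 0.5336 -0.0281  0.1424] [-3.14   0.436  1.512] q [-0.05  0.68 -0.29  1.93  0.79  0.9  -0.96] F [-0.7 -0.2 -1.1] w 0.0127 ff 29.6
clock: 25.55
position: [0.5338, -0.0281, 0.1417]
tool_rot: [-3.141, 0.436, 1.511]
force: [-6.9, 2.6, 15.1]
grip_width: 0.0128
finger_force: 31.7
clock: 25.75
position: [0.5338, -0.0283, 0.1406]
tool_rot: [-3.141, 0.437, 1.511]
force: [-9.7, 3.6, 29.9]
grip_width: 0.0127
finger_force: 34.4
```

The coil is seated on the wall: tips are about 25 mm below the rim and contact force is rising. I'll ease off, release and retreat.

```bash

python3 -m jog '[[[-0.9,0,-1.9,0,0,0,0],[0,0,0,0,0,0,0.3],[0,0,0,0,0,0,0.5],[0,0,0,0,0,0,0.7],[0,0,0,0,0,0,0.7]]]' 30
python3 -c "
from h import *
st()"
python3 -m jog '[[[0,0,-10,0,0,0,0.7],[0,0,-20,0,0,0,0.7],[0,0,-40,0,0,0,0.7],[0,0,-40,0,0,0,0.7]]]' 30
python3 -m jog '[[[-15,0,-40,0,0,0,0.7],[-15,0,-40,0,0,0,0.7],[0,0,0,0,0,0,0.7],[0,0,0,0,0,0,0.7]]]' 30
python3 - <<'E'
from peg import *
st()
for c in('wrist','scene','side'):
    f=wristframe() if c=='wrist' else bot.grab_frame(c)
    for q in ['peg_grip','peg','bin','cup_center','glue_mid','jar_mid','tape_mid']: print(c,q,[(np.round(e['xyz'],3).tolist(),round(e['conf'],2)) for e in bot.spot_point(q,f)[:2]])
    if c!='wrist':
        u,v=proj(f,[[.52,.05,.05]])[0]; u=int(u);v=int(v); cv2.imwrite(f'pics/z_{c}.png',cv2.resize(f['img'][max(v-60,0):v+60,u-80:u+80],(400,300),interpolation=cv2.INTER_CUBIC)[:,:,::-1])
cv2.imwrite('pics/z.png',np.hstack([cv2.imread('pics/z_scene.png'),cv2.imread('pics/z_side.png')]))
E
```

```text
clock: 26.25
position: [0.534, -0.0281, 0.1411]
tool_rot: [-3.141, 0.435, 1.512]
force: [0.2, 0.5, 1.1]
grip_width: 0.0596
finger_force: 0.0
26.25 [ 0.534  -0.0281  0.1411] [-3.141  0.435  1.512] q [-0.05  0.68 -0.29  1.93  0.79  0.89 -0.96] F [0.2 0.5 1.1] w 0.0596 ff 0.0
clock: 26.65
position: [0.5364, 0.0189, 0.2425]
tool_rot: [-3.14, 0.435, 1.512]
force: [0.5, -0.1, -0.4]
grip_width: 0.06
finger_force: 0.0
clock: 27.05
position: [0.5372, 0.025, 0.3274]
tool_rot: [3.14, 0.435, 1.511]
force: [0.2, 0.2, -1.3]
grip_width: 0.0598
finger_force: 0.0
27.05 [0.5372 0.025  0.3274] [3.14  0.435 1.511] q [-0.06  0.44 -0.38  1.76  0.57  1.25 -0.75] F [ 0.2  0.2 -1.3] w 0.0598 ff 0.0
wrist peg_grip [([0.528, -0.051, 0.095], 0.84), ([0.587, -0.053, -0.005], 0.42)]
wrist peg [([0.531, -0.051, 0.029], 0.94)]
wrist bin [([0.586, -0.052, -0.002], 0.87), ([0.302, -0.424, -0.001], 0.71)]
wrist cup_center []
wrist glue_mid [([0.409, -0.154, 0.063], 0.73), ([0.585, -0.076, 0.011], 0.4)]
wrist jar_mid []
wrist tape_mid []
scene peg_grip [([0.531, -0.054, 0.09], 0.7)]
scene peg [([0.532, -0.051, 0.027], 0.51)]
scene bin [([0.584, -0.056, -0.0], 0.97), ([0.274, 0.253, 0.001], 0.85)]
scene cup_center [([0.452, 0.248, 0.044], 0.96)]
scene glue_mid [([0.411, -0.148, 0.063], 0.78)]
scene jar_mid [([0.672, 0.238, 0.039], 0.65), ([0.557, 0.087, 0.0], 0.3)]
scene tape_mid [([0.41, 0.085, 0.014], 0.82)]
side peg_grip [([0.531, -0.054, 0.093], 0.71), ([0.62, -0.081, 0.014], 0.22)]
side peg [([0.534, -0.051, 0.027], 0.73)]
side bin [([0.582, -0.056, 0.0], 0.74), ([0.284, -0.248, 0.003], 0.73)]
side cup_center [([0.586, -0.078, 0.012], 0.75), ([0.448, 0.245, 0.04], 0.62)]
side glue_mid [([0.411, -0.148, 0.062], 0.84), ([0.672, 0.243, 0.045], 0.22)]
side jar_mid [([0.673, 0.24, 0.045], 0.64), ([0.451, 0.247, -0.002], 0.53)]
side tape_mid [([0.406, 0.082, 0.015], 0.79)]
```

The networks' readings agree across the cameras. The peg is upright on the near wall with its tips about 23 mm below the rim, the cup stands on the mat, and the bystander objects are where they were.

```bash
python3 -c "
from workcell import bot
print(bot.job_done())"
```

```text
the job is handed in; nothing more can be done
None
```

I handed the job in at about 28 s of the 72 s limit: all eight pebbles are in the bin, the cup is upright on its mat, and the turquoise peg is clipped about 23 mm down over the bin's near wall; by camera readings the glue bottle, jar and tape have not moved.

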